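# Put the recipe card on its easel and hold a bag clip open round its edge

## Task

Take the recipe card with the wooden top rail from the letter rack, stand it centred on the easel's ledge, leaning on the backrest with its printed side out, and let go. Then pick up the bag clip by its handles, squeeze it wide open and finish holding it gaping round one upright side edge of the card, a jaw in front and a jaw behind, clear of the card, so that I can slip today's order in. Leave everything else where it stands.

Things in the scene. Friction and masses are not known exactly. Their poses are not given: they have to be found in the camera images.
- card: Recipe card: stiff 4 mm board 150 wide, 180 tall incl. a wooden top rail (12 thick, 14 tall); about 90 g. Origin: middle of bottom edge; x from printed face (-x) to blank back, y along width (side edges at +-75), z up the card. Starts upright in the rack's front (-x) slot, 60 deep, print to the robot. Take it by the rail from above, draw straight up.
- rack: Dark wooden letter rack, fixed, 56 x 166 x 72 mm; two 7 mm slots, floor 12 mm above the worktop. Origin: centre of underside; x front to back, y along the slots, z up. A plain shorter brown card (top 110 mm above the worktop) is fixed in the rear slot.
- easel: Dark wooden easel, fixed. Origin at worktop level; x front to back, y along the ledge, z up. Seated card's origin belongs at (0, 0, 45 mm). Backrest 56 wide, leans back 0.25 rad (up the slope = x sin 0.25, z cos 0.25), ends 124 mm up the slope. Ledge 110 wide, square to the backrest; 17 mm from backrest to an 8 mm high lip. Card lies flat on the backrest, 47 mm free at each side.
- clip: White peg-style bag clip, 118 mm long, lying on its side: the lever on +y. Origin on the pin's axis at the underside; z along the pin, up, clip is z = 0..30 mm. Shut: x along the middle line, handles -x, jaws +x (ends at 57). Handle plates x = -18..-62, grasp at -42: 38 mm over the outside shut, 24 and parallel when open. 70 g. Squeezed to q, this lever is turned +q/2 about z off the middle line.
- clip_lever (a joint): Angle q between the clip's levers: 0 shut, 0.38 rad fully open at its stop, the jaw pads then gape 20 mm. Spring-shut: each handle plate needs about 4.8 N (at x = -42) to start and 8.6 N to reach the stop; 25 N holds it firmly there and does no harm.
- clip_pivot (a point): On the clip's pin (6 mm radius), 15 mm above clip's origin, mid width. Between the levers the mouth is free from the pin to the jaw ends.
- clip_jaw_a (a point): Inner face of the rubber jaw pad on the lever of clip, mid width, 52 mm from the pin, 5 mm from the jaw's end
- clip_jaw_b (a point): The same point of the other jaw; the two meet when the clip is shut
- timer: Bystander: wind-up kitchen timer, 62 mm across, 61 mm tall, origin under its centre, loose
- garlic: Bystander: garlic bulb, 60 mm, origin under its centre, loose
- salt: Bystander: upright carton 50 x 74 x 122 mm, origin under its centre, loose
- jam: Bystander: jar with a white lid, 68 mm across, 84 mm tall, origin under its centre, loose
- mug: Bystander: orange mug, 81 mm across, 101 mm tall, origin under its centre, loose

How it is judged:
On the way, in this order (a step that is already met when the one before it is completed fails the run):
1. the card stands on the easel's ledge, leaning on the backrest, print outwards, let go (x of card in the frame of easel between -0.012 and 0.008 m and y of card in the frame of easel between -0.025 and 0.025 m and z of card in the frame of easel between 0.039 and 0.053 m and angle between card's own z axis and vertical between 0.15 and 0.35 rad and angle between card's own x axis and vertical above 1.69 rad and angle between the y axis of card and the y axis of easel, either way round below 0.12 rad and contact force between the fingers and card below 0.1 N and contact force between card and easel above 0.1 N and linear speed of card below 0.02 m/s), for 0.3 s.
2. the clip is squeezed open and carried up off the worktop (value of joint clip_lever above 0.28 rad and contact force between the fingers and clip above 4 N and height (world z) of clip_pivot above 0.06 m), for 0.2 s.
At the end, for the whole second after the job is handed in: Card let go on the ledge: within 25 mm of centre, leaning 0.25+-0.1 rad, print out, square to 0.12 rad. Clip held off the worktop, open over 0.28 rad, pads both sides of the card, 2 mm off its faces, 8 mm inside a side edge, pin outside and within 0.38 rad of the edge, touching nothing else; still (all of step 1 and all of step 2 and ((x of clip_jaw_a in the frame of card above 0.004 m and x of clip_jaw_b in the frame of card below -0.004 m) or (x of clip_jaw_b in the frame of card above 0.004 m and x of clip_jaw_a in the frame of card below -0.004 m)) and ((y of clip_jaw_a in the frame of card between -0.067 and -0.03 m and y of clip_jaw_b in the frame of card between -0.067 and -0.03 m and y of clip_pivot in the frame of card below -0.075 m) or (y of clip_jaw_a in the frame of card between 0.03 and 0.067 m and y of clip_jaw_b in the frame of card between 0.03 and 0.067 m and y of clip_pivot in the frame of card above 0.075 m)) and z of clip_jaw_a in the frame of card between 0.015 and 0.16 m and z of clip_jaw_b in the frame of card between 0.015 and 0.16 m and angle between the z axis of clip and the z axis of card, either way round below 0.38 rad and contact force between clip and card below 0.3 N and contact force between clip and easel below 0.3 N and linear speed of clip below 0.02 m/s); the arm keeps its last pose, push and grip.
It fails at once if the kitchen timer is pushed away or knocked over (distance of timer from where it was at the start of the episode above 0.04 m).
It fails at once if the garlic is pushed away or knocked over (distance of garlic from where it was at the start of the episode above 0.04 m).
It fails at once if the carton is pushed away or knocked over (distance of salt from where it was at the start of the episode above 0.04 m).
It fails at once if the jar is pushed away or knocked over (distance of jam from where it was at the start of the episode above 0.04 m).
It fails at once if the mug is pushed away or knocked over (distance of mug from where it was at the start of the episode above 0.04 m).
It also fails if it takes over 53 s, if anything falls off the work surface, if the arm or the gripper's body presses on something with over 40 N, if the wrist force passes 120 N, or if a joint passes its speed limit or range.

## Robot

A 6-joint arm with a two-finger parallel gripper is mounted at the origin on a cart in front of the work surface, level with it; the furniture and walls round the work are solid. World frame = base frame: x ahead of the robot, y to its left, z up, the work surface at z = 0. Lengths are in m, angles in rad, forces in N, time in s.
With the tool pointing down it reaches from about 0.3 to 0.875 m from the base axis. Payload 6.4 kg.
Tool frame: the origin (TCP) lies at the very end of the fingers, on their centre line; the grasp point (between the pads) lies 19 mm behind it; z points along the fingers, y is the line along which they close (so a half turn about z gives the same grasp; the last joint's range is limited). The gripper opens to 85 mm and grips with 20 to 120 N. Pads are 22 mm wide; open, the fingers measure 114 mm over their backs; the gripper's body (76 mm by 85 mm) begins 54 mm behind the grasp point. The pads swing forward as they close: fully open they stand 13 mm farther back than shut.
Start: joints at [1.141, 0.181, 1.607, -0, 1.354, -0.206], TCP at [0.128, 0.561, 0.231] pointing down, gripper open.
Joint ranges: [-2.99, 2.99], [-0.89, 2.07], [0.3, 2.58], [-1.14, 4.28], [0, 2.63], [-3.12, 3.12]. Speed limits (rad/s): [2.57, 2.57, 3.01, 3.14, 3.14, 3.14].

## Interface

Orientations are given as a unit quaternion [w, x, y, z].
In Python, from bench import ctrl gives the robot as it stands.
- The arm moves only by the shell command python3 jog.py 'ROWS'. ROWS is a JSON list that holds a single list of rows (three levels of brackets), with 1 to 10 rows, each of 7 numbers: dx, dy, dz in m, then a rotation vector rx, ry, rz in rad, then the opening from 0.0 (shut) to 1.0 (fully open); each row is the pose to reach, as a shift and turn from the pose commanded when the command began, along the tool's axes at that moment; what a row does not reach only later rows make up. A row lasts 1/8 s, in which the tool goes at most 0.0625 m and 0.188 rad, less where a joint would pass 70% of its speed; a pose out of reach is approached as far as the arm can. The fingers move at their own pace and stop on an object; the grip force is fixed at half the most. Time passes only in rows, so rows that do not move let the fingers close. It prints the time, the measured TCP pose, the force, the opening and the grip force at its end. Input that does not fit is refused with a message, and nothing moves.
- ctrl.get_obs(): the state, without advancing time (a new reading comes with each control period).
- ctrl.camera(name): name is "scene" or "side" or "wrist"; returns the picture (480x640x3 uint8, blue, green, red); there is no depth.
- ctrl.camera_params(name): a dict with "fovy" (degrees; the focal length in pixels is half the picture's height over the tangent of half this angle, whatever the lens; pixels are square), "cx", "cy" (the principal point, pixels), "view" (4x4, takes a point from world to camera coordinates). Camera axes: x right, y up, looking along -z (the intrinsics and any distortion apply to the point x, -y, -z); pixel columns grow to the right and rows downward; lengths in m; the calibration is good to about 2 mm. A picture is of the moment at which its call begins: read the wrist's pose just before it. camera_params takes no time and is no camera call; for the wrist camera it gives the pose at the moment of the call.
- ctrl.hand_in(): hands the job in; it is judged then, once.
The state is a dict: "time_s": time; "q": joint angles; "dq": joint speeds; "joint_efforts": joint torques, N m; "eef_pos": TCP position; "eef_rot": TCP orientation; "wrist_force": force on the tool from outside, world axes, zero at the start; "torque": the same for the moment, N m; "opening": opening from 0.0 (shut) to 1.0 (fully open); "grasp_force": force on a finger pad.
Only numpy, scipy, OpenCV 4.12 (cv2) and the standard library are available. Lean on these libraries where they do the work, as an engineer would, in place of code of your own. Each camera call takes 0.05 s, during which the arm holds its last target. There are 200 camera calls.

## Working session

There is one attempt and no reset: what is moved stays moved. The work goes in short steps, Python scripts to look and compute and a shell command to move; the robot and the scene stay as the last step left them, time stands still between calls to the robot, and variables do not carry over. Pictures are saved under pics/ and viewed, at most 10 in all, crops included, and the job is handed in when it is done.

```bash
ls; mkdir -p pics; cat > h.py <<'E'
import numpy as np, cv2, json
from bench import ctrl
from scipy.spatial.transform import Rotation as R
def snap(n,f):
    P=ctrl.camera_params(n); im=ctrl.camera(n); cv2.imwrite(f'pics/{f}.png',im); json.dump({k:(np.array(v).tolist()) for k,v in P.items()},open(f'pics/{f}.json','w')); return im,P
def load(f): return cv2.imread(f'pics/{f}.png'),json.load(open(f'pics/{f}.json'))
def ray(P,u,v):
    f=240/np.tan(np.radians(P['fovy'])/2); V=np.array(P['view'])
    d=np.array([(u-P['cx'])/f,-(v-P['cy'])/f,-1]); Rt=V[:3,:3].T
    d=Rt@d; return -Rt@V[:3,3], d/np.linalg.norm(d)
def plane(P,u,v,z):
    o,d=ray(P,u,v); return o+d*(z-o[2])/d[2]
def tri(*obs):
    A=np.zeros((3,3));b=np.zeros(3);rs=[ray(*o) for o in obs]
    for o,d in rs:
        M=np.eye(3)-np.outer(d,d);A+=M;b+=M@o
    p=np.linalg.solve(A,b); return p,[np.linalg.norm(np.cross(p-o,d)) for o,d in rs]
def proj(P,p):
    f=240/np.tan(np.radians(P['fovy'])/2); V=np.array(P['view']); c=V[:3,:3]@p+V[:3,3]
    return P['cx']+f*c[0]/-c[2],P['cy']-f*c[1]/-c[2]
E
python3 - <<'E'
from h import *
for n in ('scene','side','wrist'):
    im,P=snap(n,n+'0'); print(n,{k:np.round(v,3).tolist() for k,v in P.items()})
print(ctrl.get_obs())
E
```

```text
bench.py
jog.py
pics
scene {'fovy': 54.427, 'cx': 311.289, 'cy': 245.347, 'view': [[-0.801, -0.599, -0.005, 0.385], [0.383, -0.518, 0.765, -0.362], [-0.46, 0.611, 0.644, -0.543], [0.0, 0.0, 0.0, 1.0]]}
side {'fovy': 44.628, 'cx': 324.937, 'cy': 226.391, 'view': [[1.0, 0.012, -0.008, -0.568], [-0.001, 0.615, 0.789, 0.059], [0.015, -0.788, 0.615, -1.533], [0.0, 0.0, 0.0, 1.0]]}
wrist {'fovy': 66.463, 'cx': 321.033, 'cy': 242.378, 'view': [[0.222, 0.975, -0.001, -0.575], [-0.934, 0.213, -0.288, 0.037], [-0.28, 0.065, 0.958, -0.379], [0.0, 0.0, 0.0, 1.0]]}
{'time_s': 0.15, 'q': array([ 1.14072903e+00,  1.81353273e-01,  1.60776325e+00,  1.82422433e-05,
        1.35378732e+00, -2.06312994e-01]), 'dq': array([-9.89061654e-04, -1.98600227e-03, -1.30653547e-03, -6.35800417e-05,
       -1.27573564e-03,  6.93880124e-04]), 'joint_efforts': array([ 7.95381657e-04, -4.45262325e+01, -3.51695251e+01, -2.10087273e-04,
        5.73146812e-03,  1.55659698e-07]), 'eef_pos': array([0.12739812, 0.56028958, 0.23060801]), 'eef_rot': array([-2.13559292e-04,  1.11645844e-01,  9.93747843e-01, -6.19896404e-04]), 'wrist_force': array([-0.6774251 , -0.25207757, -0.66465267]), 'torque': array([-0.01222235,  0.02378712, -0.01119373]), 'grasp_force': 0.0, 'opening': 1.0013807252217002}
```

View pics/scene0.png

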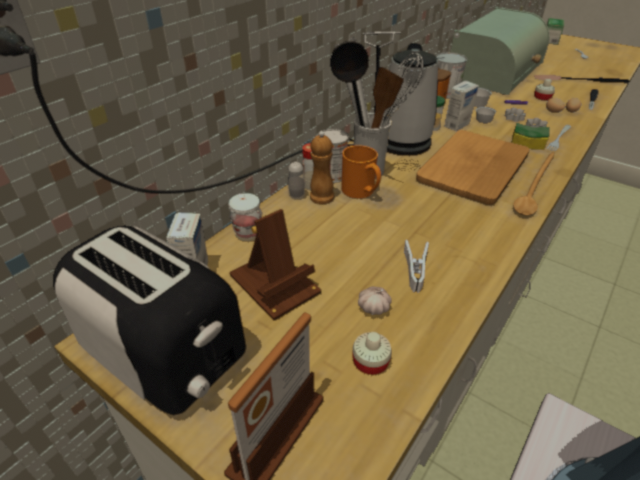

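View pics/side0.png

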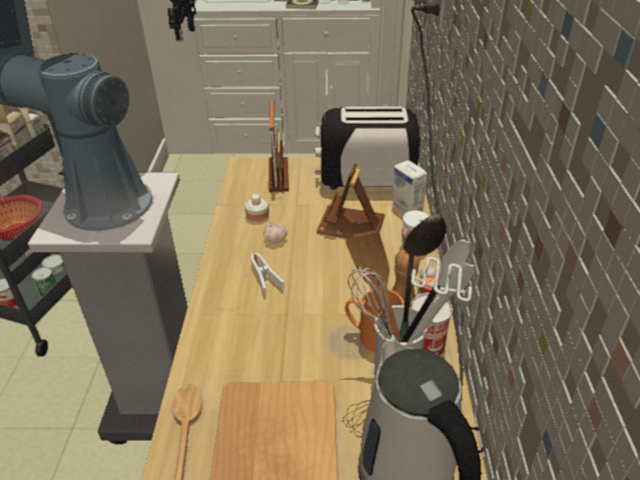

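```bash
python3 - <<'E'
from h import *
s,_=load('scene0');d,_=load('side0');w,P=load('wrist0')
out=np.zeros((600,800,3),np.uint8)
out[:300,:400]=cv2.resize(w,(400,300))
a=s[200:480,200:440]; out[:,400:]=0
out[:466,400:]=cv2.resize(a,(400,466),interpolation=cv2.INTER_CUBIC)
b=d[90:300,240:400]; out[300:600,:229]=cv2.resize(b,(229,300),interpolation=cv2.INTER_CUBIC)
cv2.imwrite('pics/c1.png',out)
print(ray(P,320,240))
S=load('scene0')[1];D=load('side0')[1]
for n,a,b in (('clip',(418,288),(262,290)),('garlic',(375,300),(275,233)),('timer',(372,345),(256,205)),('easeltop',(274,215),(354,170)),('railmid',(272,358),(271,115)),('salt',(185,225),(408,175)),('mug',(362,150),(385,295))):
    print(n,tri((S,*a),(D,*b)))
E
```

```text
(array([0.05601145, 0.57729516, 0.37278674]), array([ 0.27368664, -0.06610213, -0.95954475]))
clip (array([ 0.42578183, -0.27989569, -0.03987738]), [np.float64(0.0027038971093356554), np.float64(0.0027038971093356835)])
garlic (array([ 0.45058015, -0.14811051,  0.02137077]), [np.float64(0.0007384646002673524), np.float64(0.000738464600267238)])
timer (array([ 0.39758961, -0.05108823,  0.03421725]), [np.float64(0.0009459536995440256), np.float64(0.0009459536995441449)])
easeltop (array([ 0.63400653, -0.09529723,  0.16211692]), [np.float64(0.004877339968238452), np.float64(0.00487733996823827)])
railmid (array([0.42873353, 0.14088495, 0.18486408]), [np.float64(0.0010288792519577458), np.float64(0.0010288792519579227)])
salt (array([ 0.77765355, -0.02522175,  0.11079597]), [np.float64(0.005682875399973792), np.float64(0.005682875399973619)])
mug (array([ 0.68154787, -0.45325282,  0.11292357]), [np.float64(0.0067638829980356556), np.float64(0.006763882998035559)])
```

View pics/c1.png

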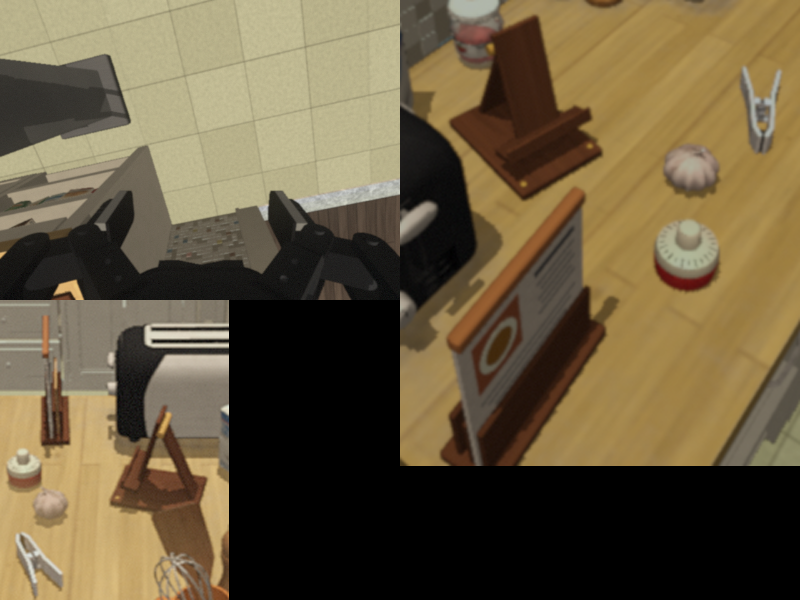

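```bash
python3 jog.py '[[[-0.05, -0.05, -0.06, 0, 0, 0.18, 1], [-0.4, -0.43, -0.15, 0, 0, 1.347, 1], [-0.4, -0.43, -0.15, 0, 0, 1.347, 1], [-0.4, -0.43, -0.15, 0, 0, 1.347, 1], [-0.4, -0.43, -0.15, 0, 0, 1.347, 1], [-0.4, -0.43, -0.15, 0, 0, 1.347, 1], [-0.4, -0.43, -0.15, 0, 0, 1.347, 1], [-0.4, -0.43, -0.15, 0, 0, 1.347, 1], [-0.4, -0.43, -0.15, 0, 0, 1.347, 1], [-0.4, -0.43, -0.15, 0, 0, 1.347, 1]]]'
python3 jog.py '[[[0, 0, 0, 0, 0, 0, 1], [0, 0, 0, 0, 0, 0, 1]]]'
python3 - <<'E'
from h import *
snap('wrist','w1'); o=ctrl.get_obs(); print(o['eef_pos'],o['eef_rot'],o['q'])
E
```

```text
time_s: 1.4
eef_pos: [0.4229, 0.0503, 0.3817]
eef_rot: [0.0, 0.708, 0.707, 0.0]
wrist_force: [0.4, 0.2, -0.2]
opening: 1.003
grasp_force: 0.0
time_s: 1.65
eef_pos: [0.4218, 0.053, 0.3808]
eef_rot: [-0.001, 0.707, 0.707, -0.0]
wrist_force: [-0.6, 0.0, -0.9]
opening: 0.998
grasp_force: 0.0
[0.42157838 0.05349061 0.38080783] [-5.57600385e-04  7.06800903e-01  7.07412294e-01 -1.37429733e-04] [-1.55014767e-01 -2.57530308e-01  1.73550047e+00  4.36792402e-04
  1.66468555e+00 -1.55838686e-01]
```

View pics/w1.png

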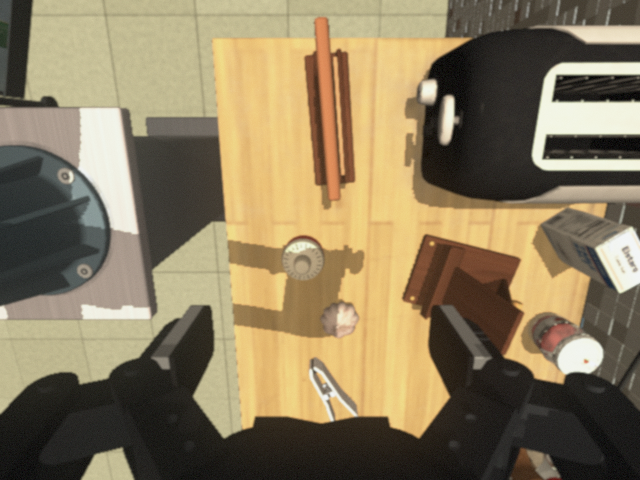

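```bash
python3 jog.py '[[[-0.25, 0.08, 0, 0, 0, 0, 1], [-0.25, 0.08, 0, 0, 0, 0, 1], [-0.25, 0.08, 0, 0, 0, 0, 1], [-0.25, 0.08, 0, 0, 0, 0, 1], [-0.25, 0.08, 0, 0, 0, 0, 1], [-0.25, 0.08, 0, 0, 0, 0, 1], [-0.25, 0.08, 0, 0, 0, 0, 1]]]'
python3 - <<'E'
from h import *
snap('wrist','w2'); o=ctrl.get_obs(); print(o['eef_pos'],o['eef_rot'],abs(o['dq']).max())
E
```

```text
time_s: 2.58
eef_pos: [0.5022, -0.1952, 0.3815]
eef_rot: [-0.0, 0.706, 0.708, 0.0]
wrist_force: [0.0, 0.0, -0.3]
opening: 0.999
grasp_force: 0.0
[ 0.50218313 -0.19534701  0.38174627] [2.05679706e-04 7.06233723e-01 7.07978708e-01 1.87107842e-04] 0.004272417563995189
```

View pics/w2.png

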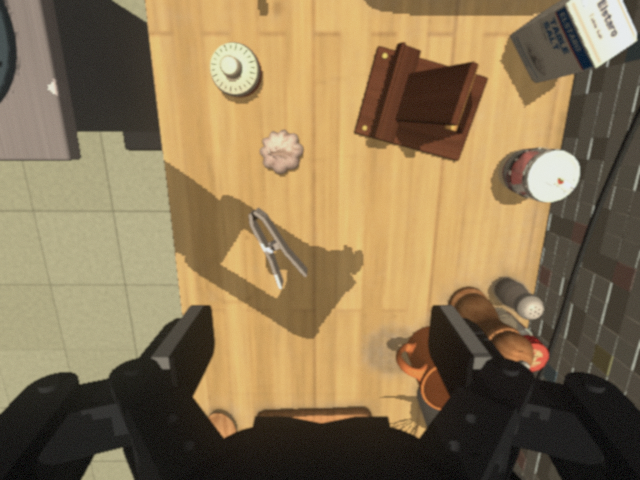

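```bash
python3 - <<'E'
from h import *
a,_=load('w1');b,_=load('w2');s,_=load('scene0');d,_=load('side0')
def crop(im,x,y,w,h,k,g=0.6):
    c=im[y:y+h,x:x+w]; c=cv2.resize(c,(w*k,h*k),interpolation=cv2.INTER_CUBIC); return (255*(c/255.)**g).astype(np.uint8)
out=np.zeros((600,800,3),np.uint8)
out[:360,:420]=crop(b,350,30,140,120,3)
out[:360,430:790]=crop(b,220,180,120,120,3)
out[370:600,:352]=crop(s,226,205,176,115,2)[:230]
out[370:590,360:530]=crop(d,310,160,85,110,2)
out[370:590,540:800]=crop(a,400,230,130,110,2)
cv2.imwrite('pics/c2.png',out)
# rail mask
for n in ('w1','scene0','side0'):
    im,P=load(n); hsv=cv2.cvtColor(im,cv2.COLOR_BGR2HSV)
    m=cv2.inRange(hsv,(5,120,100),(16,255,255))
    k,l,st,c=cv2.connectedComponentsWithStats(m)
    for i in np.argsort(-st[1:,4])[:5]+1:
        pts=np.argwhere(l==i)[:,::-1].astype(np.float32); print(n,st[i],cv2.minAreaRect(pts))
E
```

```text
w1 [ 304   17   51  184 5624] ((328.9004211425781, 108.50628662109375), (183.89674377441406, 43.98604202270508), 86.38612365722656)
w1 [ 403  235  118   85 3293] ((459.94683837890625, 285.0185546875), (104.29283905029297, 83.27185821533203), 14.470293045043945)
w1 [502 311  22  45 237] ((512.2205810546875, 332.86767578125), (5.517557621002197, 47.89810562133789), 25.34617805480957)
w1 [541 324  26  25 228] ((552.7000732421875, 334.60003662109375), (15.20526123046875, 30.857738494873047), 26.56505012512207)
w1 [287 235  38  17 117] ((306.8176574707031, 241.07058715820312), (37.8543701171875, 12.365036964416504), 12.528807640075684)
scene0 [ 417  130  112   69 4614] ((472.1070556640625, 163.50619506835938), (101.85224914550781, 59.31915283203125), 14.620874404907227)
scene0 [ 341  145   41   54 1487] ((361.2400817871094, 171.55613708496094), (39.78575134277344, 53.19812774658203), 1.847610354423523)
scene0 [ 228  313   83   97 1087] ((268.0573425292969, 360.63116455078125), (9.858839988708496, 123.04344940185547), 39.80556869506836)
scene0 [302 136  30  23 327] ((316.367919921875, 145.46226501464844), (26.785306930541992, 22.939210891723633), 15.945395469665527)
scene0 [313 177  16  13 158] ((320.5, 183.0), (12.0, 15.0), 90.0)
side0 [  210   381   128    99 11535] ((273.5, 430.0), (98.0, 127.0), 90.0)
side0 [ 346  211   43   75 1148] ((366.7646179199219, 248.9988555908203), (74.78992462158203, 39.68205261230469), 85.51539611816406)
side0 [174 385  28  95 901] ((183.65411376953125, 432.11376953125), (25.229991912841797, 95.35137176513672), 9.865806579589844)
side0 [  0 201  38  29 786] ((17.058826446533203, 212.73532104492188), (24.73863410949707, 40.98851776123047), 75.96376037597656)
side0 [345 297  31  56 652] ((362.5, 324.5000305175781), (58.58498001098633, 20.124608993530273), 63.43495178222656)
```

View pics/c2.png

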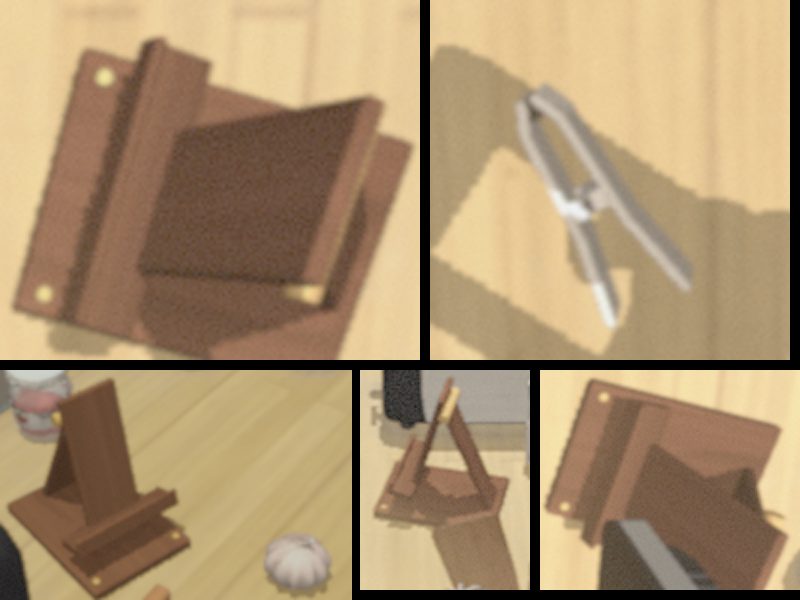

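```bash
python3 - <<'E'
from h import *
W1=load('w1')[1];W2=load('w2')[1];S=load('scene0')[1];D=load('side0')[1]
def rail(n,lo,x,y,w,h):
    im,P=load(n); hsv=cv2.cvtColor(im,cv2.COLOR_BGR2HSV)[y:y+h,x:x+w]
    m=cv2.inRange(hsv,lo,(16,255,255)); k,l,st,c=cv2.connectedComponentsWithStats(m); i=np.argmax(st[1:,4])+1
    pts=(np.argwhere(l==i)[:,::-1]+[x,y]).astype(np.float32); r=cv2.minAreaRect(pts); b=cv2.boxPoints(r)
    o=np.argsort(b[:,1]); e=b[o[:2]].mean(0),b[o[2:]].mean(0); print(n,st[i],np.round(r[1],1),np.round(e,1).tolist()); return P,e
for lo in ((5,120,150),):
    A=rail('w1',lo,290,5,80,205);B=rail('scene0',(5,120,100),220,300,100,120);C=rail('side0',(5,120,120),260,90,25,60)
# w1 top(+y) <-> scene bottom
far=tri((A[0],*A[1][0]),(B[0],*B[1][1])); near=tri((A[0],*A[1][1]),(B[0],*B[1][0]))
print('rail +y',far,'rail -y',near,'dir',near[0]-far[0])
for z in (.185,.192):
    p=[plane(A[0],*e,z) for e in A[1]]; print(z,np.round(p,4).tolist(),'len',np.linalg.norm(p[0]-p[1]), 'mid',(p[0]+p[1])/2)
print('dots L(+y)',tri((W2,385,55.7),(W1,431.5,243.5),(S,274,310.5)))
print('dots R',tri((W2,364.7,127.7),(W1,412,298.5),(S,314,287.5)))
print('top +y',tri((W2,470.7,62.3),(S,257,221)),'top -y',tri((W2,450,124),(S,282,210)))
for n,p in dict(jaw=(255,210),pin=(273,247),hl=(281,288),hr=(305,276)).items(): print(n,np.round(plane(W2,*p,.03),4))
print('jaw tri',tri((W2,256,210),(W1,316,360),(S,418,288)), 'hL',tri((W2,281,288),(S,427,243)))
E
```

```text
w1 [  22   12   29  184 2333] [183.7  22.1] [[321.3999938964844, 16.899999618530273], [329.6000061035156, 200.39999389648438]]
scene0 [   8   13   83   97 1087] [  9.9 123. ] [[307.3999938964844, 313.3999938964844], [228.6999969482422, 407.8999938964844]]
side0 [ 10  11   4  27 106] [26.  3.] [[271.5, 101.0], [271.5, 127.0]]
rail +y (array([0.42275295, 0.21677214, 0.18853676]), [np.float64(0.0007876278740691078), np.float64(0.000787627874069174)]) rail -y (array([0.43057251, 0.06975381, 0.19663803]), [np.float64(0.001677784640851127), np.float64(0.0016777846408511305)]) dir [ 0.00781955 -0.14701834  0.00810127]
0.185 [[0.4222, 0.2172, 0.185], [0.4297, 0.0665, 0.185]] len 0.1509005629576964 mid [0.42591216 0.14183401 0.185     ]
0.192 [[0.4221, 0.2153, 0.192], [0.4295, 0.0677, 0.192]] len 0.14777655812960303 mid [0.42582556 0.14151844 0.192     ]
dots L(+y) (array([ 0.58274046, -0.02783031,  0.01307548]), [np.float64(0.0003845110546745932), np.float64(0.0005045801658771667), np.float64(0.00031521791044078246)])
dots R (array([ 0.56013832, -0.11490452,  0.01342319]), [np.float64(0.0004728437357679798), np.float64(0.00017697972183143332), np.float64(0.0004551163784598808)])
top +y (array([ 0.63544954, -0.06096584,  0.16618524]), [np.float64(0.00024315128009009445), np.float64(0.00024315128008997)]) top -y (array([ 0.62429141, -0.11276219,  0.16279848]), [np.float64(0.0010400018178634085), np.float64(0.00104000181786352)])
jaw [ 0.4122 -0.2229  0.03  ]
pin [ 0.435 -0.276  0.03 ]
hl [ 0.4445 -0.3387  0.03  ]
hr [ 0.4797 -0.3199  0.03  ]
jaw tri (array([ 0.40972214, -0.2283038 ,  0.00892398]), [np.float64(0.0010471514354723416), np.float64(0.004206778878389377), np.float64(0.004828580298480326)]) hL (array([ 0.44402379, -0.34016812,  0.02688122]), [np.float64(8.176581508678847e-05), np.float64(8.176581508685564e-05)])
```

```bash
python3 - <<'E'
from h import *
im,P=load('w1'); hsv=cv2.cvtColor(im,cv2.COLOR_BGR2HSV)
for v in (20,60,100,140,180,196): print(v,[(u,*hsv[v,u].tolist()) for u in range(312,348,2)])
# clip mask
im,P=load('w2'); hsv=cv2.cvtColor(im,cv2.COLOR_BGR2HSV)[195:300,240:320]
m=cv2.inRange(hsv,(0,0,90),(180,60,255)); print(m.sum()//255)
for r in range(8,100,6): print(r+195,(np.flatnonzero(m[r])+240).tolist())
E
```

```text
20 [(312, 25, 61, 200), (314, 17, 92, 193), (316, 11, 151, 210), (318, 12, 152, 222), (320, 11, 151, 220), (322, 11, 153, 219), (324, 11, 151, 211), (326, 11, 149, 180), (328, 19, 83, 169), (330, 26, 62, 198), (332, 26, 60, 201), (334, 26, 62, 196), (336, 24, 61, 196), (338, 26, 61, 197), (340, 26, 60, 197), (342, 26, 60, 199), (344, 26, 60, 201), (346, 26, 62, 203)]
60 [(312, 10, 145, 130), (314, 10, 151, 108), (316, 11, 152, 121), (318, 11, 149, 188), (320, 11, 150, 221), (322, 12, 149, 224), (324, 11, 151, 221), (326, 11, 152, 217), (328, 12, 151, 199), (330, 11, 149, 152), (332, 13, 144, 133), (334, 15, 129, 230), (336, 14, 132, 216), (338, 12, 144, 122), (340, 10, 147, 106), (342, 11, 153, 110), (344, 10, 147, 130), (346, 11, 143, 121)]
100 [(312, 10, 148, 126), (314, 12, 138, 94), (316, 13, 143, 80), (318, 10, 146, 75), (320, 11, 148, 140), (322, 12, 149, 203), (324, 12, 151, 224), (326, 11, 150, 223), (328, 11, 152, 220), (330, 12, 151, 209), (332, 12, 149, 178), (334, 14, 154, 103), (336, 15, 131, 195), (338, 16, 127, 233), (340, 13, 141, 141), (342, 10, 146, 110), (344, 10, 
[... 1118 characters left out ...]
8, 127, 227), (344, 19, 124, 231), (346, 19, 121, 231)]
709
203 []
209 []
215 [250, 251, 256, 257, 258, 259, 260, 261, 262, 264]
221 [250, 251, 252, 264, 265, 266, 267]
227 [252, 253, 254, 255, 268, 269, 270]
233 [255, 256, 257, 272, 273, 274]
239 [259, 260, 275, 276, 277, 278]
245 [260, 261, 262, 263, 264, 265, 267, 268, 269, 270, 271, 272, 273, 274, 275, 276, 277, 278, 279, 280, 281, 282]
251 [264, 265, 266, 267, 268, 269, 270, 271, 272, 284, 285, 286, 288]
257 [268, 269, 288, 289, 290, 291]
263 [271, 272, 273, 293, 294, 295, 296, 297, 298, 300]
269 [273, 274, 275, 299, 300, 301, 302, 303, 304]
275 [274, 275, 276, 277, 278, 279, 305]
281 [276, 277, 278, 279, 280]
287 [279, 280, 281]
293 []
```

```bash
python3 jog.py '[[[0.338, -0.075, 0.05, 0, 0, -0.07, 1], [0.338, -0.075, 0.05, 0, 0, -0.07, 1], [0.338, -0.075, 0.05, 0, 0, -0.07, 1], [0.338, -0.075, 0.05, 0, 0, -0.07, 1], [0.338, -0.075, 0.05, 0, 0, -0.07, 1], [0.338, -0.075, 0.05, 0, 0, -0.07, 1], [0.338, -0.075, 0.12, 0, 0, -0.07, 1], [0.338, -0.075, 0.12, 0, 0, -0.07, 1], [0.338, -0.075, 0.12, 0, 0, -0.07, 1]]]'
python3 - <<'E'
from h import *
im,P=snap('wrist','w3'); o=ctrl.get_obs(); print(o['eef_pos'],o['eef_rot'])
W1=load('w1')[1]
a=plane(W1,320.7,17,.192);b=plane(W1,334.1,200.4,.192);print(a,b,(a+b)/2,np.arctan2(*(b-a)[[0,1]]*[1,-1]))
hsv=cv2.cvtColor(im,cv2.COLOR_BGR2HSV)
m=cv2.inRange(hsv,(8,140,175),(14,165,255)); cv2.imwrite('pics/m3.png',np.vstack([cv2.resize(im,(400,300)),cv2.cvtColor(cv2.resize(m,(400,300)),cv2.COLOR_GRAY2BGR)]))
E
```

```text
time_s: 3.75
eef_pos: [0.4271, 0.1409, 0.2623]
eef_rot: [0.0, 0.682, 0.732, 0.0]
wrist_force: [0.2, 0.2, 0.6]
opening: 1.003
grasp_force: 0.0
[0.42806041 0.1406334  0.26335065] [0.000927   0.68197069 0.73137833 0.00092579]
[0.42159484 0.21524085 0.192     ] [0.43365038 0.06773628 0.192     ] [0.42762261 0.14148857 0.192     ] 0.08154865902002842
```

View pics/m3.png

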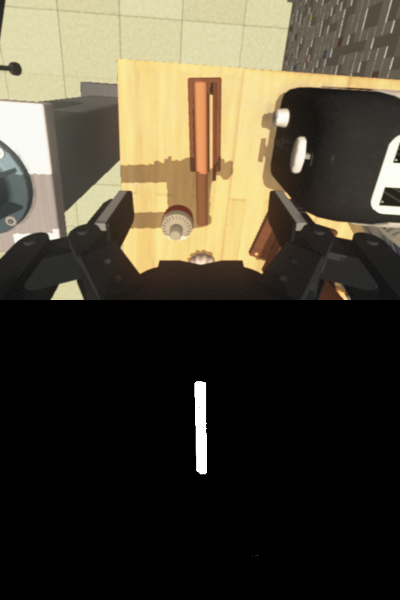

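```bash
python3 jog.py '[[[0.001, 0, 0.05, 0, 0, -0.016, 1], [0.001, 0, 0.08, 0, 0, -0.016, 1], [0.001, 0, 0.096, 0, 0, -0.016, 1], [0.001, 0, 0.096, 0, 0, -0.016, 1], [0.001, 0, 0.096, 0, 0, -0.016, 0], [0.001, 0, 0.096, 0, 0, -0.016, 0], [0.001, 0, 0.096, 0, 0, -0.016, 0], [0.001, 0, 0.096, 0, 0, -0.016, 0], [0.001, 0, 0.096, 0, 0, -0.016, 0], [0.001, 0, 0.096, 0, 0, -0.016, 0]]]'
```

```text
time_s: 5.05
eef_pos: [0.4275, 0.1417, 0.1658]
eef_rot: [0.0, 0.676, 0.737, 0.0]
wrist_force: [0.4, -0.3, 4.8]
opening: 0.132
grasp_force: 59.1
```

```bash
cat >> h.py <<'E'
def easelR(yaw,tilt):  # tool: z down, y = x_e dir at yaw, tilted back
    ye=np.array([-np.sin(yaw),np.cos(yaw),0]);xe=np.array([np.cos(yaw),np.sin(yaw),0]);z=np.array([0,0,1.])
    u=xe*np.sin(tilt)+z*np.cos(tilt); n=xe*np.cos(tilt)-z*np.sin(tilt)
    return np.c_[ye,n,-u],xe,ye,u,n
def to(p,Rt,verbose=True):
    o=ctrl.get_obs(); Rc=R.from_quat(np.roll(o['eef_rot'],-1)).as_matrix()
    d=Rc.T@(np.array(p)-o['eef_pos']); r=R.from_matrix(Rc.T@Rt).as_rotvec()
    print('to',np.round(p,4),'row',np.round(d,4).tolist(),np.round(r,4).tolist())
E
python3 jog.py '[[[0, 0, -0.05, 0, 0, 0, 0], [0, 0, -0.1, 0, 0, 0, 0], [0, 0, -0.13, 0, 0, 0, 0], [-0.05, 0, -0.14, 0, 0, 0, 0], [-0.1, 0, -0.14, 0, 0, 0, 0], [-0.15, 0, -0.14, 0, 0, 0, 0], [-0.18, 0, -0.14, 0, 0, 0, 0], [-0.18, 0, -0.14, 0, 0, 0, 0]]]'
python3 - <<'E'
from h import *
snap('wrist','w4'); snap('side','s4'); im,_=snap('scene','sc4')
o=ctrl.get_obs();print(o['eef_pos'],o['wrist_force'],o['opening'])
E=np.array([.5983,-.0787,.045]); Rt,xe,ye,u,n=easelR(-.25,.25); T=E+.1538*u
to(T+.05*u-.02*n,Rt); print('T',T)
s=load('side0')[0]
d,_=load('s4'); out=np.hstack([cv2.resize(d[60:300,200:440],(400,400)),cv2.resize(im[100:460,80:440],(400,400))]); cv2.imwrite('pics/c4.png',out)
E
```

```text
time_s: 6.05
eef_pos: [0.4423, -0.0394, 0.3046]
eef_rot: [-0.001, 0.677, 0.736, -0.0]
wrist_force: [0.1, 0.0, -1.4]
opening: 0.129
grasp_force: 59.3
[ 0.44228686 -0.03699028  0.30486754] [-1.13577545 -0.39270023  0.12343905] 0.1316826242170957
to [ 0.6284 -0.0864  0.2474] row [-0.0653, 0.1812, 0.0573] [0.2467, 0.0414, 0.3346]
T [ 0.63516782 -0.0881139   0.19401873]
```

View pics/c4.png

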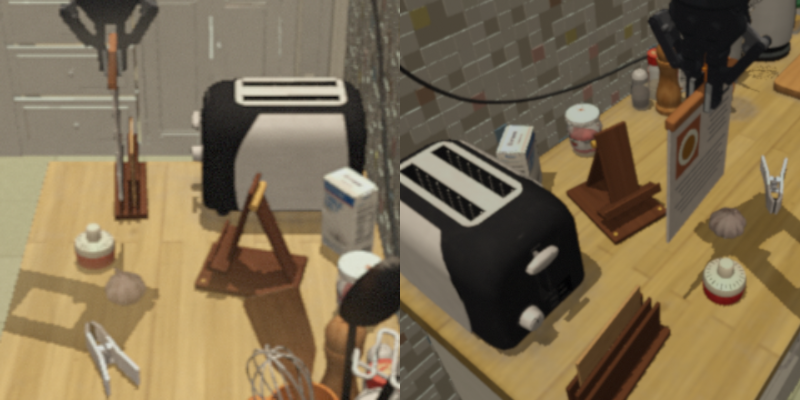

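```bash
python3 jog.py '[[[-0.02, 0.05, 0.01, 0.12, 0.02, 0.167, 0], [-0.04, 0.1, 0.02, 0.247, 0.041, 0.335, 0], [-0.05, 0.14, 0.03, 0.247, 0.041, 0.335, 0], [-0.06, 0.165, 0.045, 0.247, 0.041, 0.335, 0], [-0.065, 0.181, 0.057, 0.247, 0.041, 0.335, 0], [-0.065, 0.181, 0.057, 0.247, 0.041, 0.335, 0], [-0.065, 0.181, 0.057, 0.247, 0.041, 0.335, 0]]]'
python3 - <<'E'
from h import *
im,P=snap('side','s5'); im2,P2=snap('scene','sc5')
o=ctrl.get_obs();print(o['eef_pos'],o['eef_rot'],o['wrist_force'],o['opening'])
E=np.array([.5983,-.0787,.045]); Rt,xe,ye,u,n=easelR(-.25,.25); T=E+.1538*u
to(T+.004*u-.005*n,Rt); to(T,Rt)
C=o['eef_pos']-.1538*(-R.from_quat(np.roll(o['eef_rot'],-1)).as_matrix()[:,2])
for nm,Pp in (('side',P),('scene',P2)):
  print(nm,'card corners',[np.round(proj(Pp,C+s*.075*ye),1).tolist() for s in(1,-1)],'ledge ends',[np.round(proj(Pp,E+s*.055*ye),1).tolist() for s in(1,-1)])
out=np.hstack([cv2.resize(im[100:300,290:450],(400,500)),cv2.resize(im2[150:350,180:340],(400,500))]); cv2.imwrite('pics/c5.png',out)
E
```

```text
time_s: 7.08
eef_pos: [0.6282, -0.0858, 0.2486]
eef_rot: [-0.098, 0.783, 0.609, -0.077]
wrist_force: [0.6, 0.5, -0.8]
opening: 0.129
grasp_force: 59.3
[ 0.62834374 -0.08624214  0.24942516] [-0.09733804  0.78366103  0.60875641 -0.07626487] [ 0.69932297 -0.03479262  0.1979229 ] 0.130704929846759
to [ 0.6314 -0.0872  0.1991] row [-0.0001, 0.0155, 0.048] [0.0021, 0.001, -0.0]
to [ 0.6352 -0.0881  0.194 ] row [-0.0001, 0.0205, 0.052] [0.0021, 0.001, -0.0]
side card corners [[341.3, 172.5], [325.8, 206.8]] ledge ends [[341.8, 195.5], [330.9, 221.2]]
scene card corners [[248.7, 275.7], [319.4, 238.8]] ledge ends [[259.1, 291.6], [308.6, 264.5]]
```

View pics/c5.png

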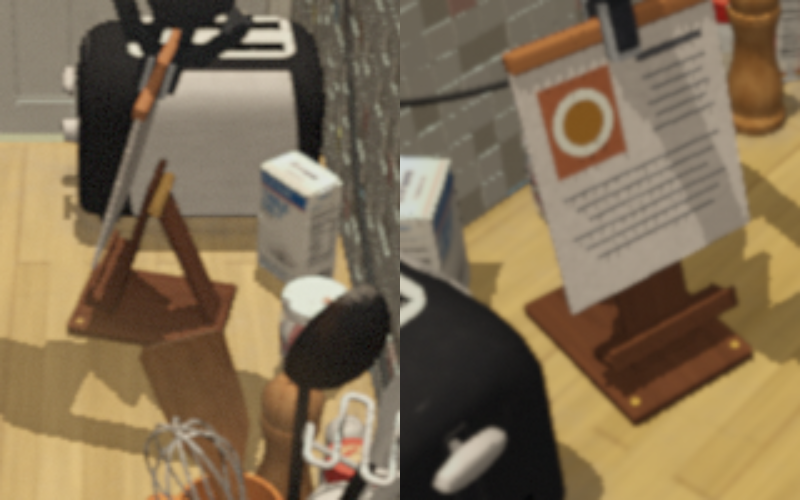

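```bash
python3 jog.py '[[[0, 0.008, 0.02, 0.002, 0.001, 0, 0], [0, 0.0145, 0.035, 0.002, 0.001, 0, 0], [0, 0.0145, 0.046, 0.002, 0.001, 0, 0], [0, 0.0145, 0.048, 0.002, 0.001, 0, 0], [0, 0.0145, 0.05, 0.002, 0.001, 0, 0]]]'; python3 jog.py '[[[0, 0.003, 0.001, 0, 0, 0, 0], [0, 0.006, 0.001, 0, 0, 0, 0], [0, 0.006, 0.002, 0, 0, 0, 0]]]'
python3 - <<'E'
from h import *
E=np.array([.5983,-.0787,.045]); Rt,xe,ye,u,n=easelR(-.25,.25); T=E+.1538*u
to(T,Rt);o=ctrl.get_obs();print(o['wrist_force'],o['torque'])
E
```

```text
time_s: 7.8
eef_pos: [0.6303, -0.0875, 0.1965]
eef_rot: [-0.099, 0.784, 0.608, -0.077]
wrist_force: [0.3, -0.5, -0.4]
opening: 0.131
grasp_force: 59.2
time_s: 8.18
eef_pos: [0.6354, -0.0888, 0.1938]
eef_rot: [-0.099, 0.784, 0.608, -0.077]
wrist_force: [-3.0, -0.0, 6.5]
opening: 0.128
grasp_force: 60.2
to [ 0.6352 -0.0881  0.194 ] row [0.0006, -0.0004, -0.0001] [-0.0014, -0.0001, -0.0009]
[-3.04419214 -0.03838635  6.50778896] [0.19873635 0.71462259 0.01694748]
```

```bash
python3 jog.py '[[[0, 0, 0, 0, 0, 0, 0.3], [0, 0, 0, 0, 0, 0, 0.6], [0, 0, 0, 0, 0, 0, 1], [0, 0, 0, 0, 0, 0, 1], [0, 0, -0.01, 0, 0, 0, 1], [0, 0, -0.05, 0, 0, 0, 1], [0, 0, -0.1, 0, 0, 0, 1], [0, 0, -0.12, 0, 0, 0, 1], [0, 0, -0.12, 0, 0, 0, 1]]]'
python3 - <<'E'
from h import *
im,P=snap('side','s6'); im2,P2=snap('scene','sc6'); snap('wrist','w6'); o=ctrl.get_obs();print(o['eef_pos'],o['opening'])
E=np.array([.5983,-.0787,.045]); Rt,xe,ye,u,n=easelR(-.25,.25)
for nm,Pp in (('side',P),('scene',P2)):
  print(nm,[np.round(proj(Pp,E+s*.075*ye+h*u),1).tolist() for h in (0,.18) for s in(1,-1)])
out=np.hstack([cv2.resize(im[100:300,290:450],(400,500)),cv2.resize(im2[150:350,180:340],(400,500))]); cv2.imwrite('pics/c6.png',out)
Rt,*_=easelR(.439,0); to([.4542,-.3125,.12],Rt)
E
```

```text
time_s: 9.3
eef_pos: [0.6654, -0.0965, 0.3119]
eef_rot: [-0.097, 0.784, 0.608, -0.075]
wrist_force: [0.0, 0.4, -0.1]
opening: 1.0
grasp_force: 0.0
[ 0.66350245 -0.09590388  0.30749894] 1.0011319433361743
side [[343.7, 191.2], [328.8, 226.2], [363.0, 132.6], [348.4, 165.5]]
scene [[249.4, 296.9], [316.9, 260.0], [223.2, 201.5], [300.4, 169.3]]
to [ 0.4542 -0.3125  0.12  ] row [-0.2618, -0.0972, 0.2189] [-0.2435, -0.0876, -0.6861]
```

View pics/c6.png

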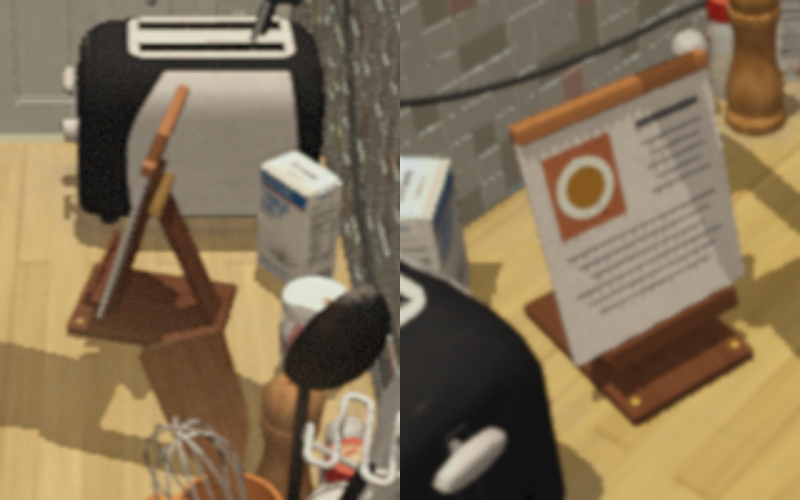

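```bash
python3 - <<'E'
from h import *
Rt,*_=easelR(.439,0); to([.56,-.20,.31],Rt); to([.4542,-.3125,.27],Rt)
E
```

```text
to [ 0.56 -0.2   0.31] row [-0.1265, -0.0727, 0.0162] [-0.2435, -0.0876, -0.6861]
to [ 0.4542 -0.3125  0.27  ] row [-0.2618, -0.1348, 0.0737] [-0.2435, -0.0876, -0.6861]
```

```bash
python3 jog.py '[[[-0.04, -0.03, 0, 0, 0, -0.1, 1], [-0.08, -0.05, 0.01, -0.12, -0.04, -0.3, 1], [-0.126, -0.073, 0.016, -0.2435, -0.0876, -0.686, 1], [-0.17, -0.09, 0.03, -0.2435, -0.0876, -0.686, 1], [-0.262, -0.135, 0.074, -0.2435, -0.0876, -0.686, 1], [-0.262, -0.135, 0.074, -0.2435, -0.0876, -0.686, 1], [-0.262, -0.135, 0.074, -0.2435, -0.0876, -0.686, 1], [-0.262, -0.135, 0.074, -0.2435, -0.0876, -0.686, 1], [-0.262, -0.135, 0.074, -0.2435, -0.0876, -0.686, 1]]]'
python3 - <<'E'
from h import *
im,P=snap('wrist','w7'); o=ctrl.get_obs();print(o['eef_pos'],o['eef_rot'])
Rt,*_=easelR(.439,0); to([.4542,-.3125,.27],Rt)
c=np.array([.4364,-.2745,.03]);x=np.array([-.4246,.9054,0]);y=np.array([-.9054,-.4246,0])
for n,p in dict(jaw=c+.057*x,pin=c,h1=c-.062*x+.019*y,h2=c-.062*x-.019*y).items(): print(n,np.round(proj(P,p),1))
hsv=cv2.cvtColor(im,cv2.COLOR_BGR2HSV); m=cv2.inRange(hsv,(0,0,90),(180,70,255)); m[:, :200]=0; m[:,440:]=0
k,l,st,ce=cv2.connectedComponentsWithStats(m)
for i in range(1,k):
    if st[i,4]>150: print(st[i],ce[i].round(1))
sub=m[60:340:8,230:420:4]
for r,row in zip(range(60,340,8),sub): print(r,''.join('#' if v else '.' for v in row))
E
```

```text
time_s: 10.58
eef_pos: [0.4555, -0.312, 0.271]
eef_rot: [0.001, 0.536, 0.845, 0.0]
wrist_force: [0.1, 0.1, 0.9]
opening: 0.999
grasp_force: 0.0
[ 0.4555942  -0.31197184  0.271066  ] [1.31956641e-03 5.35421128e-01 8.44584092e-01 4.31917766e-04]
to [ 0.4542 -0.3125  0.27  ] row [0.0001, -0.0015, 0.0011] [0.0021, 0.0018, 0.0018]
jaw [318.6 105.3]
pin [318.7 164.4]
h1 [301.  223.2]
h2 [336.3 223.2]
[373  13  44  32 567] [395.5  26.5]
[ 297  107   43  117 1501] [314.6 162.8]
60 .......................................#.....#..
68 .....................................#..........
76 ................................................
84 ................................................
92 ................................................
100 ................................................
108 ...................####.........................
116 ...................#..##........................
124 ..................##...#........................
132 ..................##...#........................
140 ..................##...##.......................
148 ..................##...##..................
[... 524 characters left out ...]
...........
236 ................................................
244 ................................................
252 ................................................
260 ................................................
268 ................................................
276 ................................................
284 ................................................
292 ................................................
300 ................................................
308 ................................................
316 ................................................
324 ................................................
332 ................................................
```

```bash
python3 - <<'E'
from h import *
im,P=load('w7'); hsv=cv2.cvtColor(im,cv2.COLOR_BGR2HSV)
for s,vv in ((70,90),(90,70)):
    m=cv2.inRange(hsv,(0,0,vv),(180,s,255)); k,l,st,ce=cv2.connectedComponentsWithStats(m); i=l[164,316] or l[165,310]
    for r in range(104,228,8):
        f=np.flatnonzero(l[r]==i); print(r,(f.min(),f.max(),(f.min()+f.max())/2) if len(f) else '',end=' ')
    print()
for r in (116,140,212): print(r,[hsv[r,c].tolist() for c in range(290,350,3)])
E
```

```text
104  112 (np.int64(305), np.int64(320), np.float64(312.5)) 120 (np.int64(302), np.int64(324), np.float64(313.0)) 128 (np.int64(301), np.int64(325), np.float64(313.0)) 136 (np.int64(301), np.int64(325), np.float64(313.0)) 144 (np.int64(301), np.int64(326), np.float64(313.5)) 152 (np.int64(301), np.int64(327), np.float64(314.0)) 160 (np.int64(301), np.int64(328), np.float64(314.5)) 168 (np.int64(301), np.int64(328), np.float64(314.5)) 176 (np.int64(302), np.int64(329), np.float64(315.5)) 184 (np.int64(301), np.int64(331), np.float64(316.0)) 192 (np.int64(300), np.int64(333), np.float64(316.5)) 200 (np.int64(299), np.int64(335), np.float64(317.0)) 208 (np.int64(298), np.int64(336), np.float64(317.0)) 216 (np.int64(297), np.int64(338), np.float64(317.5)) 224  
104  112 (np.int64(305), np.int64(320), np.float64(312.5)) 120 (np.int64(302), np.int64(324), np.float64(313.0)) 128 (np.int64(301), np.int64(325), np.float64(313.0)) 136 (np.int64(301), np.int64(326), np.float64(313.5)) 144 (np.int64(301), np.int64(326), np.float64(313.5)) 152 (np.int64(301), np.int64(327), np.float64(314.0)) 160 
[... 688 characters left out ...]
, 128, 219], [18, 129, 217], [18, 129, 216], [18, 127, 215]]
140 [[18, 132, 203], [17, 131, 200], [18, 133, 200], [18, 129, 180], [24, 23, 215], [24, 24, 210], [18, 129, 201], [18, 133, 205], [18, 133, 204], [18, 128, 205], [18, 119, 139], [33, 14, 218], [22, 45, 204], [18, 130, 215], [17, 130, 214], [18, 130, 218], [18, 130, 214], [18, 128, 211], [18, 128, 211], [18, 134, 206]]
212 [[18, 130, 218], [18, 129, 214], [17, 107, 158], [37, 15, 222], [18, 58, 195], [18, 127, 209], [18, 128, 209], [18, 132, 201], [18, 127, 199], [18, 131, 205], [18, 131, 210], [18, 131, 208], [18, 132, 207], [18, 133, 180], [18, 85, 141], [34, 9, 223], [18, 81, 190], [18, 129, 210], [18, 129, 201], [17, 128, 188]]
```

```bash
python3 - <<'E'
from h import *
P=load('w7')[1]; g=plane(P,317,206,.03); j=plane(P,312.3,107,.03); print(g,j,np.linalg.norm(g-j))
Rt,*_=easelR(.488,0); to([*g[:2],.06],Rt); to([*g[:2],.004],Rt)
E
```

```text
[ 0.45317906 -0.31443098  0.03      ] [ 0.40723147 -0.22699627  0.03      ] 0.09877251275710615
to [ 0.4532 -0.3144  0.06  ] row [-0.0008, -0.0037, 0.2111] [0.0021, 0.0018, -0.0472]
to [ 0.4532 -0.3144  0.004 ] row [-0.0007, -0.0038, 0.2671] [0.0021, 0.0018, -0.0472]
```

```bash
python3 jog.py '[[[-0.001, -0.004, 0.06, 0.002, 0.002, -0.045, 1], [-0.001, -0.004, 0.12, 0.002, 0.002, -0.045, 1], [-0.001, -0.004, 0.18, 0.002, 0.002, -0.045, 1], [-0.001, -0.004, 0.23, 0.002, 0.002, -0.045, 1], [-0.001, -0.004, 0.255, 0.002, 0.002, -0.045, 1], [-0.001, -0.004, 0.266, 0.002, 0.002, -0.045, 1], [-0.001, -0.004, 0.266, 0.002, 0.002, -0.045, 1]]]'; python3 jog.py '[[[0, 0, 0, 0, 0, 0, 0], [0, 0, 0, 0, 0, 0, 0], [0, 0, 0, 0, 0, 0, 0], [0, 0, 0, 0, 0, 0, 0], [0, 0, 0, 0, 0, 0, 0], [0, 0, 0, 0, 0, 0, 0], [0, 0, 0, 0, 0, 0, 0]]]'
```

```text
time_s: 11.5
eef_pos: [0.4526, -0.3153, 0.0049]
eef_rot: [-0.0, 0.517, 0.856, 0.0]
wrist_force: [0.1, 0.2, -0.6]
opening: 0.997
grasp_force: 0.0
time_s: 12.38
eef_pos: [0.4535, -0.3172, 0.0072]
eef_rot: [0.002, 0.517, 0.856, -0.001]
wrist_force: [-0.7, 0.1, 9.5]
opening: 0.257
grasp_force: 61.0
```

```bash
python3 jog.py '[[[0, 0, -0.02, 0, 0, 0, 0], [0, 0, -0.07, 0, 0, 0, 0], [0, 0, -0.13, 0, 0, 0, 0], [0, 0, -0.19, 0, 0, 0, 0], [0, 0, -0.25, 0, 0, 0, 0], [0, 0, -0.26, 0, 0, 0, 0], [0, 0, -0.26, 0, 0, 0, 0]]]'
python3 - <<'E'
from h import *
im,P=snap('wrist','w8'); o=ctrl.get_obs();print(o['eef_pos'],o['eef_rot'],o['opening'],o['wrist_force'])
Rc=R.from_quat(np.roll(o['eef_rot'],-1)).as_matrix()
for a in ([0.042,0,-.02],[.094,.0115,-.02],[.094,-.0115,-.02],[.099,0,-.02],[.042,0,-.027]): print(a,np.round(proj(P,o['eef_pos']+Rc@a),1))
hsv=cv2.cvtColor(im,cv2.COLOR_BGR2HSV); m=cv2.inRange(hsv,(0,0,90),(180,70,255)); m[:,:150]=0;m[:,490:]=0
k,l,st,ce=cv2.connectedComponentsWithStats(m)
for i in range(1,k):
    if st[i,4]>200: print(i,st[i],ce[i].round(1))
for r in range(40,480,10): print(r,''.join('#' if v else '.' for v in m[r,200:440:3]))
E
```

```text
time_s: 13.25
eef_pos: [0.4523, -0.3159, 0.2656]
eef_rot: [0.001, 0.517, 0.856, -0.0]
wrist_force: [-0.6, -0.3, -1.2]
opening: 0.25
grasp_force: 59.9
[ 0.45167574 -0.315295    0.26388418] [-8.25826133e-04  5.17144431e-01  8.55897728e-01  1.85845355e-04] 0.2550798554020079 [ 0.08149213 -0.03071059 -1.86842252]
[0.042, 0, -0.02] [319.6 225.6]
[0.094, 0.0115, -0.02] [356.8  61.3]
[0.094, -0.0115, -0.02] [281.9  61.3]
[0.099, 0, -0.02] [319.3  43.1]
[0.042, 0, -0.027] [319.6 230.8]
1 [ 150    0   61  196 5843] [169.9  82.8]
2 [384  12  48  34 693] [408.8  26.6]
7 [  258    31   136   345 14698] [324.5 196.2]
40 ###...................######...........................######..##........###....
50 ###...................######...........................######...................
60 ##...................######.............................######..................
70 #....................######.............................######..................
80 ....................########..........................#########.................
90 ....................########..........................#########..
[... 2545 characters left out ...]
....................
400 ................................................................................
410 ................................................................................
420 ................................................................................
430 ................................................................................
440 ................................................................................
450 ................................................................................
460 ................................................................................
470 ................................................................................
```

```bash
python3 - <<'E'
from h import *
im,P=load('w8'); o=ctrl.get_obs(); p0=o['eef_pos']; Rc=R.from_quat(np.roll(o['eef_rot'],-1)).as_matrix()
def tp(u,v,z):
    a,d=ray(P,u,v); a=Rc.T@(a-p0); d=Rc.T@d; return np.round(a+d*(z-a[2])/d[2],4)
zt=-.0228
for n,p in dict(end=(324.5,31),padL=(284,60),padR=(368,60),padL2=(284,85),padR2=(362,85),outL=(263,60),outR=(386,60),pin=(323,217),hend=(323.5,376),hL=(293,360),hR=(354,360)).items(): print(n,tp(*p,zt))
E=np.array([.5983,-.0787,.045]); Rt,xe,ye,u,n=easelR(-.25,.25)
T=E+.12*u-.107*ye-Rt@[.044,.0013,-.0078]
print(T); to(T-.09*ye+.1*u,Rt); to(T-.09*ye,Rt)
E
```

```text
end [ 0.1016  0.0015 -0.0228]
padL [ 0.0939 -0.0106 -0.0228]
padR [ 0.0939  0.0146 -0.0228]
padL2 [ 0.0869 -0.0108 -0.0228]
padR2 [ 0.0869  0.013  -0.0228]
outL [ 0.0939 -0.0169 -0.0228]
outR [ 0.0939  0.02   -0.0228]
pin [ 0.0457  0.0012 -0.0228]
hend [-0.0174  0.0014 -0.0228]
hL [-0.0102 -0.0102 -0.0228]
hR [-0.0103  0.0131 -0.0228]
[ 0.58661735 -0.23156177  0.1540336 ]
to [ 0.5883 -0.3249  0.2509] row [-0.0721, 0.1165, 0.0128] [0.2376, 0.0904, 0.73]
to [ 0.5644 -0.3188  0.154 ] row [-0.0557, 0.0982, 0.1097] [0.2376, 0.0904, 0.73]
```

```bash
python3 jog.py '[[[-0.03, 0.04, 0.005, 0.06, 0.02, 0.18, 0], [-0.05, 0.08, 0.01, 0.12, 0.045, 0.36, 0], [-0.072, 0.116, 0.013, 0.18, 0.07, 0.54, 0], [-0.072, 0.116, 0.013, 0.2376, 0.0904, 0.73, 0], [-0.072, 0.116, 0.013, 0.2376, 0.0904, 0.73, 0], [-0.064, 0.107, 0.06, 0.2376, 0.0904, 0.73, 0], [-0.056, 0.098, 0.11, 0.2376, 0.0904, 0.73, 0], [-0.056, 0.098, 0.11, 0.2376, 0.0904, 0.73, 0], [-0.056, 0.098, 0.11, 0.2376, 0.0904, 0.73, 0]]]'
python3 - <<'E'
from h import *
E=np.array([.5983,-.0787,.045]); Rt,xe,ye,u,n=easelR(-.25,.25)
T=E+.12*u-.107*ye-Rt@[.0455,.0014,-.0078]
im,P=snap('wrist','w9'); S=snap('scene','sc9'); s=snap('side','s9'); o=ctrl.get_obs(); print(o['opening'],o['wrist_force']); to(T,Rt)
pin=o['eef_pos']+R.from_quat(np.roll(o['eef_rot'],-1)).as_matrix()@[.0455,.0014,-.0228]
# rail +-y ends seen in the wrist view: predicted vs found
print('pred rail top -y end',proj(P,E+.18*u-.075*ye),'edge at .12',proj(P,E+.12*u-.075*ye))
hsv=cv2.cvtColor(im,cv2.COLOR_BGR2HSV)
m=cv2.inRange(hsv,(8,130,110),(14,170,255)); k,l,st,ce=cv2.connectedComponentsWithStats(m)
for i in range(1,k):
    if st[i,4]>150: print(st[i],ce[i].round(1))
for nm,(I,Pp) in dict(scene=S,side=s).items(): print(nm,'rail pred',[np.round(proj(Pp,E+.175*u+q*.075*ye),1).tolist() for q in(1,-1)])
hs=cv2.cvtColor(S[0],cv2.COLOR_BGR2HSV); m=cv2.inRange(hs,(5,120,100),(16,255,255)); k,l,st,ce=cv2.connectedComponentsWithStats(m)
for i in range(1,k):
    if st[i,4]>150 and 180<ce[i][0]<340: print('scene',st[i],ce[i].round(1),cv2.minAreaRect(np.argwhere(l==i)[:,::-1].astype(np.float32)))
E
```

```text
time_s: 14.42
eef_pos: [0.5655, -0.3204, 0.1568]
eef_rot: [-0.097, 0.784, 0.609, -0.076]
wrist_force: [0.2, -0.4, -0.1]
opening: 0.257
grasp_force: 60.0
0.2521876596550598 [-0.34104645 -0.16061799 -0.38546588]
to [ 0.5862 -0.233   0.1541] row [0.09, -0.0017, 0.0042] [0.0059, 0.0027, 0.0001]
pred rail top -y end (np.float64(329.17385377396914), np.float64(-624.1896182447053)) edge at .12 (np.float64(323.7537374015412), np.float64(-208.98100649691844))
[567 221  73  58 870] [596.1 239.1]
[602 239  38  32 622] [625.3 256.6]
scene rail pred [[224.0, 204.5], [301.0, 172.1]]
side rail pred [[362.4, 134.3], [347.8, 167.4]]
scene [302 136  32  26 471] [318.9 148. ] ((319.25, 148.25001525878906), (26.16295051574707, 25.45584487915039), 45.0)
scene [310 169  24  35 572] [320.  187.6] ((322.14971923828125, 186.403564453125), (23.155290603637695, 33.5573616027832), 4.085616588592529)
scene [224 170  79  38 725] [262.  188.5] ((263.1241760253906, 187.79360961914062), (9.280517578125, 84.69357299804688), 67.06790161132812)
scene [237 204  33  42 394] [252.9 223.9] ((253.529052734375, 224.358947753
[... 231 characters left out ...]
4 479] [292.  300.5] ((292.2115173339844, 300.4423522949219), (15.66513442993164, 59.34257507324219), 67.61986541748047)
scene [230 359  76  97 711] [262.3 413.3] ((265.8045959472656, 407.409423828125), (16.821697235107422, 111.16336822509766), 37.405357360839844)
scene [247 372  67  89 222] [281.4 414.1] ((279.6551818847656, 416.1173095703125), (3.5991973876953125, 109.39605712890625), 37.092838287353516)
scene [259 394  64  86 614] [290.6 438.6] ((291.27459716796875, 437.88739013671875), (7.136913299560547, 104.36311340332031), 34.845733642578125)
scene [224 462  25  18 163] [233.4 473.2] ((235.4581756591797, 475.08074951171875), (23.99481201171875, 13.717621803283691), 41.423667907714844)
```

```bash
python3 jog.py '[[[0.01, -0.001, 0.003, 0.004, 0.002, 0, 0], [0.03, -0.001, 0.003, 0.004, 0.002, 0, 0], [0.05, -0.001, 0.003, 0.004, 0.002, 0, 0], [0.07, -0.001, 0.003, 0.004, 0.002, 0, 0], [0.084, -0.001, 0.003, 0.004, 0.002, 0, 0], [0.09, -0.001, 0.003, 0.004, 0.002, 0, 0], [0.09, -0.001, 0.003, 0.004, 0.002, 0, 0], [0.09, -0.001, 0.003, 0.004, 0.002, 0, 0]]]'
python3 - <<'E'
from h import *
E=np.array([.5983,-.0787,.045]); Rt,xe,ye,u,n=easelR(-.25,.25)
T=E+.12*u-.107*ye-Rt@[.0455,.0014,-.0078]
im,P=snap('wrist','w10'); S=snap('scene','sc10'); s=snap('side','s10'); o=ctrl.get_obs(); print(o['opening'],o['wrist_force'],o['torque'],o['eef_pos']); to(T,Rt)
hs=cv2.cvtColor(S[0],cv2.COLOR_BGR2HSV); m=cv2.inRange(hs,(5,120,100),(16,255,255)); k,l,st,ce=cv2.connectedComponentsWithStats(m)
for i in range(1,k):
    if st[i,4]>300 and 220<ce[i][0]<300 and ce[i][1]<215: print('scene',st[i],ce[i].round(1))
hsv=cv2.cvtColor(im,cv2.COLOR_BGR2HSV)
for r in range(0,130,10): print(r,''.join('#' if (p[1]<70 and p[2]>90) else 'o' if p[1]>130 and p[0]<15 else '.' for p in hsv[r,200:440:3]))
print('pred edge .105/.12/.135/.166',[np.round(proj(P,E+h*u-.075*ye),1).tolist() for h in(.105,.12,.135,.166)])
E
```

```text
time_s: 15.58
eef_pos: [0.5854, -0.2327, 0.1522]
eef_rot: [-0.1, 0.784, 0.608, -0.077]
wrist_force: [0.9, 0.3, -0.7]
opening: 0.256
grasp_force: 60.0
0.25509510775808963 [0.0838582  0.15275584 0.00110759] [-0.0545423  -0.1250624  -0.02030334] [ 0.58535098 -0.23271856  0.15212219]
to [ 0.5862 -0.233   0.1541] row [-0.0001, 0.0003, -0.0021] [-0.0029, -0.0014, -0.001]
scene [224 170  79  38 719] [262.1 188.5]
0 ............................ooooooooooooooooooooooooooooooooooooooooooooooooo.o.
10 ............................oooooooooooooooooooooooooooooooooooooooooooooooooooo
20 ............................oooooooooooooooooooooooooooooooooooooooooooooooooooo
30 ............................oooooooooooooooooooooooooooooooooooooooooooooooooooo
40 ......................######.ooooooooooooooooooooooooo.#####.ooooooooooooooooooo
50 ......................######..ooooooooooooooooooooooooo######ooooooooooooooooooo
60 .....................######...ooooooooooooooooooooooooo.######oooooooooooooooooo
70 .....................######....oooooooooooooooooooooooo.######.ooooooooooooooooo
80 ....................########....oooooooooooooooooooooo.########ooooooooooooooooo
90 ....................########.ooooooooooooooooooooooooo#########.oooooooooooooooo
100 ....................#######.......oooooooooooooooooooo########..................
110 .....................#######.......ooooooooooooooooo..########..................
120 .....................#######.............###..........#######...................
pred edge .105/.12/.135/.166 [[325.7, 122.8], [326.1, 121.6], [326.7, 120.0], [328.6, 115.1]]
```

```bash
python3 jog.py '[[[0, 0, 0, 0, 0, 0, 0], [0, 0, 0, 0, 0, 0, 0], [0, 0, 0, 0, 0, 0, 0], [0, 0, 0, 0, 0, 0, 0]]]'; python3 -c "
from bench import ctrl
print(ctrl.hand_in())"
```

```text
time_s: 16.23
eef_pos: [0.5856, -0.2321, 0.1522]
eef_rot: [-0.1, 0.784, 0.608, -0.077]
wrist_force: [0.1, -0.6, -1.0]
opening: 0.255
grasp_force: 60.0
the job is handed in; nothing more can be done
None
```

The card stands on the easel with its print out, and the clip is held wide open round its right-hand side edge (robot's view), clear of it as far as camera and wrist force show; handed in at about 16 s, no verdict returned.

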